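# Seat a sensor stage on its kinematic base and shim it level with a wedge

### The job

Lift the blue sensor stage by its column and set it on the base so that its two rear ball feet settle in the brass cone and the brass vee groove; left alone, its nose will sit low on the two stop posts. Then push the orange wedge, thin end first, under the low third foot until the bubble in the level on top sits centred between its lines, and let go so that the stage stays resting on the wedge. Do not tip the stage over or disturb the other things on the bench.

Things in the scene. Friction and masses are not known exactly. Their poses are not given: they have to be found in the camera images.
- base: Fixed U-shaped aluminium base, 170 x 124 mm, open to -y (100 mm between its arms), two brass seats at its closed +y end, a 39 mm stop post on each arm. Origin: midway between the seats and the third foot's place. With the stage seated and level, its axes and origin stand over the base's, 12 mm higher. The origin lies -2 to +2 mm from the bench top, so only the bubble tells where the wedge stops.
- cone_seat (a point): Centre of the foot_cone ball when seated in the round brass cone (base x -55, y +70, z +22 mm). The mouth is 30 mm across, its rim at z +24 mm: a ball let down within about 10 mm of the centre slides home.
- groove_seat (a point): Centre of the foot_groove ball when seated in the brass vee groove, which runs along the base's x (base x +55, y +70, z +22 mm); 36 mm long, 30 mm wide at the mouth.
- wedge_lane (a point): Point in the plane of the base's origin, below the third foot of the seated stage (base x 0, y -70 mm). The wedge goes in along the base's +y, from the -y side, centred on this point.
- stage: Loose stage, 0.45-0.95 kg: blue T-plate, 150 x 185 mm, on three equal ball feet. Grip column; grey box at the +y end; white head 60 mm wide, y -50 to -130, z 85 to 143 mm, level on top to z 159. The head juts 60 mm past the third foot over the wedge's lane: an upright gripper hits it, one leaning back 30-45 degrees clears it. Origin: at the balls' undersides. Unshimmed, the nose is 2 deg low.
- stage_grip (a point): Point to grip on the aluminium column's axis, 117 mm above the stage's origin, about over the centre of mass. The column is 24 mm (x) by 44 mm (y), z 40 to 135 mm; close the fingers along the stage's x.
- foot_cone (a point): Centre of the stage's ball foot (20 mm diameter) that belongs in the cone: stage x = -55, y = +70, z = +10 mm.
- foot_groove (a point): Centre of the ball foot that belongs in the groove: stage x = +55, y = +70, z = +10 mm.
- foot_third (a point): Centre of the third ball foot, under the nose: stage x = 0, y = -70, z = +10 mm. With the stage seated and its nose low, the ball hangs 5 to 9 mm clear of the bench.
- bubble (a joint): White bubble in the green tube along the stage's y, on top of the head, in m. 0: centred between the two black lines (10.8 mm either side). Positive: bubble towards the column, the nose is low, push the wedge further in; negative: the nose is too high. 6.1 mm a degree (0.35 m a rad), about 12 mm with the nose fully low; 8 mm of wedge travel moves it 3.3 mm; settles in about 1.5 s.
- wedge: Loose orange wedge, 144 x 32 mm, 0.12 kg, lying flat. Origin on its underside below the lug's middle. Thin end (2.5 mm) at y +127 mm; the top rises 1 in 6 to 20.8 mm at y +17, where the upright lug stands: 26 mm (x) x 34 mm (y), 42 mm high, centred on the origin. The stage is level when the third foot bears 45 to 70 mm from the thin end. Pushing takes under 10 N; it stays where left.
- wedge_tip (a point): Middle of the wedge's thin edge, on its underside (wedge x = 0, y = +127 mm).
- wedge_lug (a point): Middle of the grip lug, 25 mm above the underside; close the fingers along the wedge's x (26 mm wide).
- small_beaker: Bystander: small empty glass beaker, 56 mm wide, 70 mm tall. Origin under its centre.
- label_tape: Bystander: roll of pale tape lying flat, 90 mm across, 19 mm high. Origin under its centre.
- marker_red: Bystander: white marker with a red cap, 135 mm long. Origin under its middle.
- timer: Bystander: white laboratory timer, 70 x 62 x 20 mm. Origin under its centre.
- reagent_bottle: Bystander: small amber bottle with a red cap, 48 mm wide, 90 mm tall. Origin under its centre.
- pen_blue: Bystander: blue pen, 142 mm long, lying near the robot's edge of the bench. Origin under its middle.

How it is judged (in metres and radians):
On the way, in this order (a step that is already met when the one before it is completed fails the run):
1. the stage sits with its two rear ball feet in the cone and the groove, let go, its nose still low (distance between foot_cone and cone_seat below 0.004 m and distance between foot_groove and groove_seat below 0.006 m and contact force between the fingers and stage below 0.1 N and value of joint bubble above 0.006 m), for 0.2 s.
2. the wedge bears under the stage and the bubble is centred (distance between foot_cone and cone_seat below 0.004 m and distance between foot_groove and groove_seat below 0.006 m and value of joint bubble between -0.0036 and 0.0036 m and angle between stage's own z axis and vertical below 0.0115 rad and contact force between wedge and stage above 0.4 N), for 0.2 s.
At the end, for the whole second after the job is handed in: The cone foot is within 4 mm and the groove foot within 6 mm of its seated place, the stage rests on the wedge (more than 0.4 N), the bubble is within 3.6 mm of the middle and the stage within 0.66 degrees of level, and stage and wedge are let go and at rest (all of step 2 and linear speed of each of stage, wedge below 0.01 m/s and contact force between the fingers and stage below 0.1 N); the robot touches nothing.
It fails at once if the stage is tipped by more than 20 degrees (angle between stage's own z axis and vertical above 0.35 rad).
It fails at once if a bystander is moved by more than 3 cm (distance of any of small_beaker, label_tape, marker_red, timer, reagent_bottle, pen_blue from where it was at the start of the episode above 0.03 m).
It also fails if it takes over 64 s, if anything falls off the work surface, if the arm or the gripper's body presses on something with over 40 N, if the wrist force passes 120 N, or if a joint passes its speed limit or range.

### The arm

A 6-joint arm with a two-finger parallel gripper is mounted at the origin on a cart in front of the work surface, level with it; the furniture and walls round the work are solid. World frame = base frame: x ahead of the robot, y to its left, z up, the work surface at z = 0. Lengths are in m, angles in degrees, forces in N, time in s.
With the tool pointing down it reaches from about 0.375 to 0.9 m from the base axis. Payload 3.1 kg.
Tool frame: the origin (TCP) lies midway between the tips of the shut fingers; the grasp point (between the pads) lies 19 mm behind it; z points along the fingers, y is the line along which they close (so a half turn about z gives the same grasp; the last joint's range is limited). The gripper opens to 87 mm and grips with 3 to 60 N. Pads are 19 mm wide; open, the fingers measure 117 mm over their backs; the gripper's body (75 mm by 190 mm) begins 51 mm behind the grasp point.
Start: joints at [55.319, 30.224, 82.088, -0, 67.689, -10.227], TCP at [0.259, 0.569, 0.223] pointing down, gripper open.
Joint ranges: [-176.69, 176.69], [-43.24, 126.21], [12.49, 139.97], [-82, 262], [0, 151.66], [-163.58, 163.58]. Speed limits (degrees/s): [159.86, 159.86, 180, 180, 180, 180].

### API

Orientations are given as a 3x3 rotation matrix whose columns are the frame's x, y, z axes.
In Python, from rig import bot, viewer, hand_in gives the robot as it stands (bot), with the cameras (viewer) and the job as plain functions.
- The arm moves only by the shell command python3 steer.py FILE, which reads ROWS from the file FILE. ROWS is a JSON list of rows, 1 to 20 of them, each of 7 numbers: dx, dy, dz in m, then a rotation vector rx, ry, rz in degrees, then the opening from 0.0 (shut) to 1.0 (fully open); each row is the pose to reach, as a shift and turn from the pose commanded when the command began, along the tool's axes at that moment; what a row does not reach only later rows make up. A row lasts 1/10 s, in which the tool goes at most 0.05 m and 8.59 degrees, less where a joint would pass 70% of its speed; a pose out of reach is approached as far as the arm can. The fingers move at their own pace and stop on an object; the grip force is fixed at half the most. Time passes only in rows, so rows that do not move let the fingers close. It prints the time, the measured TCP pose, the force, the opening and the grip force at its end. Input that does not fit is refused with a message, and nothing moves.
- bot.read_state(): the state, without advancing time (a new reading comes with each control period).
- viewer.capture(name): name is "scene" or "top"; returns a dict with "color" (400x640x3 uint8, red, green, blue), "K" (3x3 intrinsics, pixels), "view" (4x4, takes a point from world to camera coordinates). Camera axes: x right, y up, looking along -z (the intrinsics and any distortion apply to the point x, -y, -z); pixel columns grow to the right and rows downward; lengths in m; the calibration is good to about 2 mm. A picture is of the moment at which its call begins. There is no depth.
- hand_in(): hands the job in; it is judged then, once.
The state is a dict: "time_s": time; "joint_positions": joint angles; "qvel": joint speeds; "tau": joint torques, N m; "position": TCP position; "tcp_rot": TCP orientation; "force": force on the tool from outside, world axes, zero at the start; "moment": the same for the moment, N m; "opening": opening from 0.0 (shut) to 1.0 (fully open); "grasp_force": force on a finger pad.
Only numpy, scipy, OpenCV 4.12 (cv2) and the standard library are available. Lean on these libraries where they do the work, as an engineer would, in place of code of your own. Each camera call takes 0.05 s, during which the arm holds its last target. There are 200 camera calls.

## Working session

There is one attempt and no reset: what is moved stays moved. The work goes in short steps, Python scripts to look and compute and a shell command to move; the robot and the scene stay as the last step left them, time stands still between calls to the robot, and variables do not carry over. Pictures are saved under pics/ and viewed, at most 10 in all, crops included, and the job is handed in when it is done.

```bash
ls; mkdir -p pics
python3 - <<'E'
from rig import bot, viewer, hand_in
import cv2,numpy as np
for n in("scene","top"):
    c=viewer.capture(n); cv2.imwrite(f"pics/{n}0.png",c["color"][:,:,::-1]); np.savez(f"{n}0.npz",**c)
    print(n,c["K"].round(1).tolist(),c["view"].round(4).tolist(), c.keys())
s=bot.read_state();print(s)
E
```

```text
pics
rig.py
steer.py
scene [[409.3, 0.0, 317.9], [0.0, 409.3, 195.6], [0.0, 0.0, 1.0]] [[0.6271, -0.7789, 0.007, -0.3691], [0.3305, 0.2742, 0.9031, -0.2836], [-0.7053, -0.5641, 0.4294, -0.7367], [0.0, 0.0, 0.0, 1.0]] dict_keys(['color', 'K', 'view'])
top [[419.2, 0.0, 322.1], [0.0, 419.2, 205.5], [0.0, 0.0, 1.0]] [[-0.0097, -0.9998, -0.0155, -0.0033], [0.9891, -0.0119, 0.1465, -0.5487], [-0.1466, -0.0139, 0.9891, -1.2201], [0.0, 0.0, 0.0, 1.0]] dict_keys(['color', 'K', 'view'])
{'time_s': 0.1, 'joint_positions': array([ 5.53175582e+01,  3.02726463e+01,  8.21476127e+01, -6.50932484e-04,
        6.76894194e+01, -1.02277513e+01]), 'qvel': array([ 0.0264017 , -0.13921732, -0.2822763 , -0.08395651, -0.02421271,
       -0.03060539]), 'tau': array([-4.11072624e-04, -4.40984666e+01, -1.77150786e+01,  6.34925743e-02,
        5.33211802e-02, -2.64861131e-05]), 'position': array([0.25834126, 0.56840055, 0.22168809]), 'tcp_rot': array([[-9.10290538e-01,  4.13968561e-01, -1.08061583e-03],
       [ 4.13969840e-01,  9.10289226e-01, -1.58010060e-03],
       [ 3.29560976e-04, -1.88569298e-03, -9.99998168e-01]]), 'force': array([-0.31965304, -0.03998445,  0.13989221]), 'moment': array([-0.01011913, -0.01633932,  0.00461066]), 'grasp_force': 0.0, 'opening': 0.9991382647806266}
```

View pics/scene0.png

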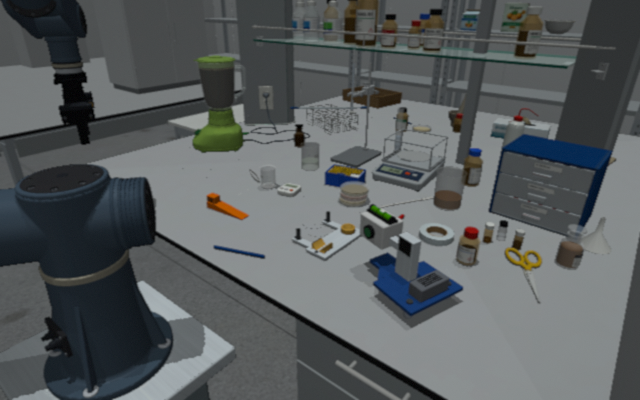

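View pics/top0.png

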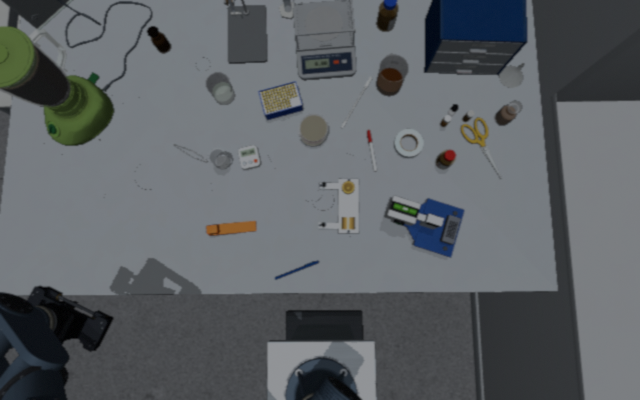

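The scene view shows the base at about (335,238), stage at (415,275) and wedge at (227,207). In the top view the base is at (345,205) with its opening to the left, the cone at (348,187) and the groove at (348,223). The stage is at (430,222), nose left, and the wedge at (232,228), lug left.

Run:
```python
import cv2,numpy as np
t=np.load("top0.npz")["color"][:,:,::-1]; s=np.load("scene0.npz")["color"][:,:,::-1]
a=cv2.resize(t[165:265,310:470],None,fx=5,fy=5,interpolation=2)
cv2.imwrite("pics/c1.png",a)
b=cv2.resize(s[190:320,280:470],None,fx=4.2,fy=4.2,interpolation=2)
cv2.imwrite("pics/c2.png",b)
```

```text
(no output)
```

View pics/c1.png

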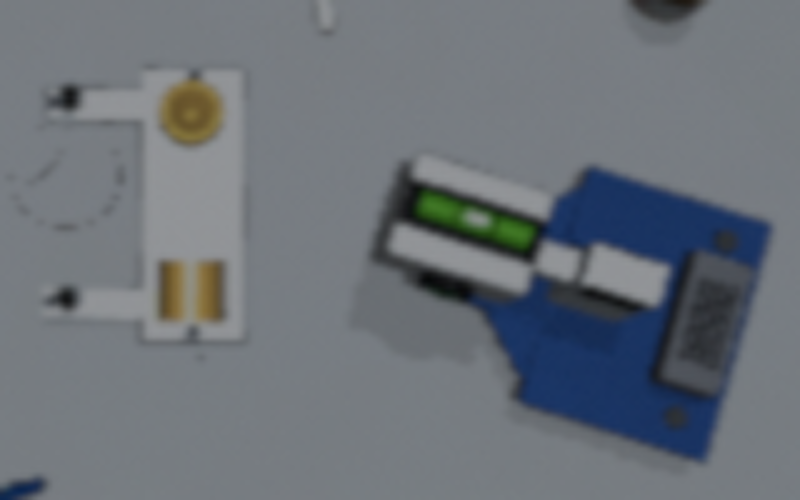

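View pics/c2.png

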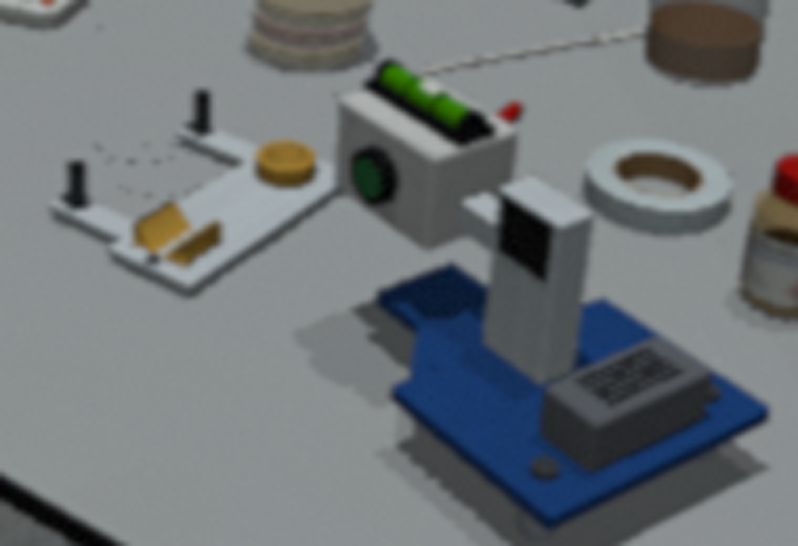

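The crops show, in full top-image pixels, the cone at (348.2,187.4), groove at (348.6,223.2), column-top centre at (435.4,220) and plate screws over the feet at (455,213) and (445,248.4). The green tube is near (405,209).

```bash
cat > h.py <<'E'
import numpy as np,cv2
from rig import bot, viewer, hand_in
from scipy.spatial.transform import Rotation as R
def ray(c,uv):
    K,V=c["K"],c["view"]; d=np.linalg.inv(K)@[uv[0],uv[1],1]; d=d*[1,-1,-1]
    return -V[:3,:3].T@V[:3,3], V[:3,:3].T@d
def plane(c,uv,z):
    o,d=ray(c,uv); return o+d*(z-o[2])/d[2]
def tri(a,ua,b,ub):
    o,d=ray(a,ua);p,e=ray(b,ub); t=np.linalg.lstsq(np.c_[d,-e],p-o,rcond=None)[0]
    x,y=o+t[0]*d,p+t[1]*e; return (x+y)/2,np.linalg.norm(x-y)
def proj(c,P):
    q=c["view"][:3,:3]@P+c["view"][:3,3]; q=c["K"]@(q*[1,-1,-1]); return q[:2]/q[2]
def blob(c,lo,hi,box,amin=10):
    h=cv2.cvtColor(c["color"],cv2.COLOR_RGB2HSV); m=cv2.inRange(h,np.array(lo),np.array(hi))
    k=np.zeros_like(m); k[box[1]:box[3],box[0]:box[2]]=255; m&=k
    cs=[x for x in cv2.findContours(m,0,1)[0] if cv2.contourArea(x)>amin]
    return sorted(cs,key=cv2.contourArea)[::-1],m
E
python3 - <<'E'
from h import *
T=np.load("top0.npz");S=np.load("scene0.npz")
T={k:T[k] for k in T};S={k:S[k] for k in S}
# base
for n,bx in(("cone",(335,175,362,200)),("groove",(335,212,362,235))):
    cs,m=blob(T,(12,90,60),(32,255,255),bx,4); p=np.vstack(cs); r=cv2.minAreaRect(p); print(n,r,plane(T,r[0],.024))
cs,m=blob(S,(12,90,60),(32,255,255),(335,220,362,240),4); p=np.vstack(cs);print("cone S",cv2.boundingRect(p),plane(S,cv2.minAreaRect(p)[0],.018))
# stage
cs,m=blob(T,(40,100,50),(80,255,255),(385,195,425,220),3);p=np.vstack(cs);r=cv2.minAreaRect(p);print("green",r)
b=cv2.boxPoints(r);print([plane(T,q,.15).round(4) for q in b])
print("screws",plane(T,(455,213),.042),plane(T,(445,248.4),.042))
print("col top T",plane(T,(435.4,220),.135),"S",plane(S,(410,238.3),.135),tri(T,(435.4,220),S,(410,238.3)))
cs,m=blob(T,(100,120,40),(130,255,255),(375,190,470,260),50);
p=np.vstack(cs);print("blue",cv2.minAreaRect(p),[ (q,plane(T,q,.04).round(4)) for q in cv2.approxPolyDP(cv2.convexHull(p),2,True)[:,0]])
# wedge
cs,m=blob(T,(5,130,60),(20,255,255),(195,215,265,245),20);p=np.vstack(cs);r=cv2.minAreaRect(p);print("wedge",r)
print([(q,plane(T,q,.01).round(4)) for q in cv2.approxPolyDP(cv2.convexHull(p),1.5,True)[:,0]])
E
```

```text
cone ((348.0, 186.5), (11.0, 10.0), 90.0) [ 0.6089781  -0.08891083  0.024     ]
groove ((347.5, 223.0), (10.0, 11.0), 90.0) [ 0.4966402  -0.08528946  0.024     ]
cone S (341, 224, 14, 10) [ 0.60997662 -0.08589632  0.018     ]
green ((404.5, 208.5), (24.03331184387207, 5.6921000480651855), 18.434946060180664)
[array([ 0.5248, -0.2023,  0.15  ]), array([ 0.5397, -0.2078,  0.15  ]), array([ 0.518 , -0.2691,  0.15  ]), array([ 0.5032, -0.2636,  0.15  ])]
screws [ 0.52104633 -0.40514072  0.042     ] [ 0.41633743 -0.36995198  0.042     ]
col top T [ 0.49051636 -0.32209286  0.135     ] S [ 0.49003738 -0.32177539  0.135     ] (array([ 0.49038197, -0.32188756,  0.13493232]), np.float64(0.000509092792202536))
blue ((431.8261413574219, 225.0890655517578), (53.633384704589844, 48.537139892578125), 17.878698348999023) [(array([428, 199], dtype=int32), array([ 0.5646, -0.3274,  0.04  ])), (array([463, 210], dtype=int32), array([ 0.5301, -0.43  ,  0.04  ])), (array([449, 256], dtype=int32), array([ 0.394, -0.381,  0.04 ])), (array([415, 245], dtype=int32), array([ 0.4273, -0.2827,  0.04  ])), (array([404, 225], dtype=int32), array([ 0.4871, -0.2526,  0.04  ]))]
wedge ((231.03689575195312, 227.90574645996094), (9.59678840637207, 48.61769104003906), 84.80557250976562)
[(array([255, 223], dtype=int32), array([0.5013, 0.1977, 0.01  ])), (array([254, 230], dtype=int32), array([0.4798, 0.2005, 0.01  ])), (array([209, 234], dtype=int32), array([0.4691, 0.3385, 0.01  ])), (array([207, 232], dtype=int32), array([0.4753, 0.3448, 0.01  ])), (array([207, 226], dtype=int32), array([0.4938, 0.3454, 0.01  ])), (array([243, 222], dtype=int32), array([0.5048, 0.2347, 0.01  ]))]
```

```bash
cat >> h.py <<'E'
def rot(yaw,tilt=0):
    "tool y at yaw in world, tool z down, then leaned"
    a=np.radians(yaw); y=np.array([np.cos(a),np.sin(a),0]); z=np.array([0,0,-1.]); r=np.c_[np.cross(y,z),y,z]
    return R.from_rotvec(y*np.radians(tilt)).as_matrix()@r
def delta(P,Rt):
    s=bot.read_state(); A=s["tcp_rot"]
    print("d",(A.T@(np.array(P)-s["position"])).round(4),"r",R.from_matrix(A.T@Rt).as_rotvec(degrees=True).round(2))
E
python3 -c "
from h import *
delta((.45,.15,.24),rot(20));delta((.4904,-.3219,.24),rot(-18.7));delta((.4904,-.3219,.098),rot(-18.7))"
```

```text
d [-0.3477 -0.3016 -0.0179] r [-1.100e-01  3.000e-02  4.555e+01]
d [-0.5798 -0.7144 -0.0172] r [-1.000e-01  6.000e-02  8.425e+01]
d [-0.5798 -0.7141  0.1248] r [-1.000e-01  6.000e-02  8.425e+01]
```

```bash
V="";echo '[[-0.348,-0.302,-0.018,0,0,45.5,1],[-0.348,-0.302,-0.018,0,0,45.5,1],[-0.348,-0.302,-0.018,0,0,45.5,1],[-0.348,-0.302,-0.018,0,0,45.5,1],[-0.348,-0.302,-0.018,0,0,45.5,1],[-0.348,-0.302,-0.018,0,0,45.5,1],[-0.348,-0.302,-0.018,0,0,45.5,1],[-0.348,-0.302,-0.018,0,0,45.5,1],[-0.348,-0.302,-0.018,0,0,45.5,1],[-0.58,-0.714,-0.017,-0.1,0.06,84.25,1],[-0.58,-0.714,-0.017,-0.1,0.06,84.25,1],[-0.58,-0.714,-0.017,-0.1,0.06,84.25,1],[-0.58,-0.714,-0.017,-0.1,0.06,84.25,1],[-0.58,-0.714,-0.017,-0.1,0.06,84.25,1],[-0.58,-0.714,-0.017,-0.1,0.06,84.25,1],[-0.58,-0.714,-0.017,-0.1,0.06,84.25,1],[-0.58,-0.714,-0.017,-0.1,0.06,84.25,1],[-0.58,-0.714,-0.017,-0.1,0.06,84.25,1],[-0.58,-0.714,-0.017,-0.1,0.06,84.25,1],[-0.58,-0.714,-0.017,-0.1,0.06,84.25,1]]' > path.dat && python3 steer.py path.dat
python3 -c "
from h import *
delta((.4904,-.3219,.098),rot(-18.7))"
```

```text
time_s: 2.1
position: [0.4914, -0.3264, 0.239]
tcp_rot: [[0.325, 0.946, 0.002], [0.946, -0.325, -0.001], [-0.0, 0.003, -1.0]]
force: [-0.5, 0.3, 0.4]
opening: 1.002
grasp_force: 0.0
d [ 0.004  -0.0028  0.141 ] r [ 0.15  0.03 -0.27]
```

```bash
echo '[[0,0,0.02,0,0,0,1],[0,0,0.02,0,0,0,1],[0,0,0.02,0,0,0,1],[0,0,0.02,0,0,0,1]]' > path.dat && python3 steer.py path.dat
python3 -c "
from h import *
delta((.4904,-.3219,.098),rot(-18.7))"
```

```text
time_s: 2.5
position: [0.4914, -0.3205, 0.2202]
tcp_rot: [[0.32, 0.947, 0.002], [0.947, -0.32, 0.001], [0.002, 0.001, -1.0]]
force: [0.4, 0.1, 0.4]
opening: 1.001
grasp_force: 0.0
d [-0.0018 -0.0007  0.1222] r [ 0.06 -0.09  0.05]
```

```bash
echo '[[-0.002,-0.001,0.03,0,0,0,1],[-0.002,-0.001,0.06,0,0,0,1],[-0.002,-0.001,0.09,0,0,0,1],[-0.002,-0.001,0.11,0,0,0,1],[-0.002,-0.001,0.122,0,0,0,1],[-0.002,-0.001,0.122,0,0,0,1],[-0.002,-0.001,0.122,0,0,0,1],[-0.002,-0.001,0.122,0,0,0,0],[-0.002,-0.001,0.122,0,0,0,0],[-0.002,-0.001,0.122,0,0,0,0],[-0.002,-0.001,0.122,0,0,0,0],[-0.002,-0.001,0.122,0,0,0,0],[-0.002,-0.001,0.122,0,0,0,0],[-0.002,-0.001,0.122,0,0,0,0],[-0.002,-0.001,0.122,0,0,0,0]]' > path.dat && python3 steer.py path.dat
```

```text
time_s: 4.0
position: [0.4896, -0.3225, 0.0975]
tcp_rot: [[0.321, 0.947, 0.001], [0.947, -0.321, 0.002], [0.002, 0.0, -1.0]]
force: [0.0, -0.2, 0.0]
opening: 0.355
grasp_force: 0.0
```

```bash
echo '[[0,0,0,0,0,0,0],[0,0,0,0,0,0,0],[0,0,0,0,0,0,0],[0,0,0,0,0,0,0],[0,0,0,0,0,0,0],[0,0,-0.01,0,0,0,0],[0,0,-0.02,0,0,0,0],[0,0,-0.04,0,0,0,0],[0,0,-0.06,0,0,0,0],[0,0,-0.075,0,0,0,0],[0,0,-0.075,0,0,0,0],[0,0,-0.075,0,0,0,0],[0,0,-0.075,0,0,0,0]]' > path.dat && python3 steer.py path.dat
python3 -c "
from h import *
delta((.555,-.0165,.19),rot(-1.5))
for n in('top','scene'):
    c=viewer.capture(n);cv2.imwrite(f'pics/{n}1.png',c['color'][:,:,::-1])"
```

```text
time_s: 5.3
position: [0.4882, -0.3215, 0.1711]
tcp_rot: [[0.321, 0.947, -0.002], [0.947, -0.321, 0.004], [0.003, -0.003, -1.0]]
force: [-1.0, 0.4, -8.5]
opening: 0.272
grasp_force: 29.9
d [ 0.3104 -0.0346 -0.0177] r [ -0.16  -0.22 -17.2 ]
```

View pics/scene1.png

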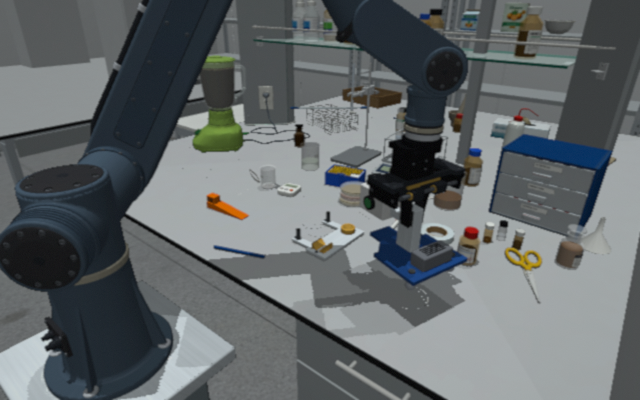

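The stage hangs level in the gripper at (420,235), lifted clear. Next I carry it over the base.

```bash
echo '[[0.01,-0.001,0,0,0,-1,0],[0.03,-0.003,0,0,0,-2,0],[0.06,-0.007,0,0,0,-3.5,0],[0.09,-0.01,0,0,0,-5,0],[0.12,-0.013,0,0,0,-7,0],[0.15,-0.017,0,0,0,-9,0],[0.18,-0.02,0,0,0,-11,0],[0.21,-0.024,0,0,0,-13,0],[0.24,-0.027,0,0,0,-15,0],[0.27,-0.03,0,0,0,-16.5,0],[0.29,-0.032,0,0,0,-17,0],[0.305,-0.034,0,-0.16,-0.2,-17.2,0],[0.31,-0.0346,0,-0.16,-0.2,-17.2,0],[0.31,-0.0346,0,-0.16,-0.2,-17.2,0],[0.31,-0.0346,0,-0.16,-0.2,-17.2,0],[0.31,-0.0346,0,-0.16,-0.2,-17.2,0]]' > path.dat && python3 steer.py path.dat
python3 - <<'E'
from h import *
delta((.555,-.0165,.125),rot(-1.5))
T=viewer.capture('top');S=viewer.capture('scene')
for n,c in(('T',T),('S',S)): cv2.imwrite(f'pics/{n}2.png',c['color'][:,:,::-1])
a=cv2.resize(T['color'][150:260,290:400,::-1],None,fx=3.6,fy=3.6,interpolation=2)
b=cv2.resize(S['color'][170:280,270:380,::-1],None,fx=3.6,fy=3.6,interpolation=2)
cv2.imwrite('pics/c3.png',np.hstack([a,b]))
E
```

```text
time_s: 7.0
position: [0.5562, -0.019, 0.1731]
tcp_rot: [[0.028, 1.0, 0.003], [1.0, -0.028, -0.003], [-0.003, 0.003, -1.0]]
force: [0.1, -0.5, -9.3]
opening: 0.273
grasp_force: 30.0
d [ 0.0026 -0.0014  0.048 ] r [ 0.18  0.16 -0.08]
```

View pics/c3.png

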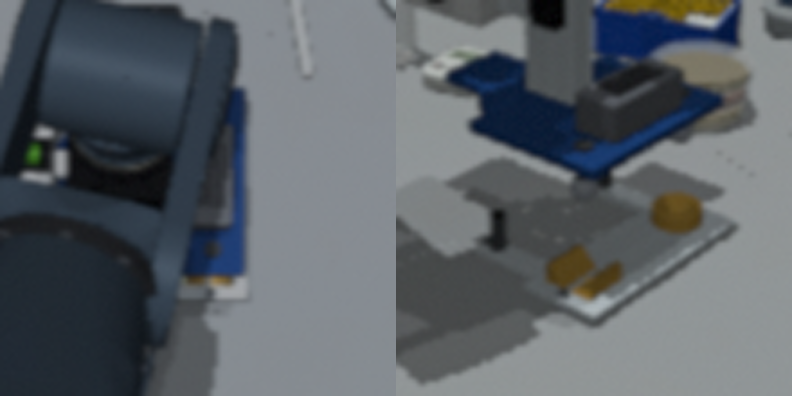

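The top crop shows the plate squared over the base, and the scene crop shows it hanging above the seats. The groove-foot screw is at top pixel (348.9,218.9) and scene pixel (322.2,210.6).

```bash
echo '[[0.0026,-0.0014,0.01,0.1,0.1,0,0],[0.0026,-0.0014,0.025,0.15,0.15,0,0],[0.0026,-0.0014,0.04,0.18,0.16,0,0],[0.0026,-0.0014,0.048,0.18,0.16,0,0],[0.0026,-0.0014,0.048,0.18,0.16,0,0],[0.0026,-0.0014,0.048,0.18,0.16,0,0]]' > path.dat && python3 steer.py path.dat
python3 - <<'E'
from h import *
T=np.load("top0.npz");S=np.load("scene0.npz")
print(tri(T,(348.9,218.9),S,(322.2,210.6)),plane(T,(348.9,218.9),.117))
b=.555-.0165*0
print("expected groove at then-pose", np.array([.5562,-.019])+R.from_euler('z',178.4,degrees=True).as_matrix()[:2,:2]@[.055,.07])
delta((.555,-.0165,.11),rot(-1.5))
c=viewer.capture('scene');cv2.imwrite('pics/c4.png',cv2.resize(c['color'][150:280,260:400,::-1],None,fx=4.2,fy=4.2,interpolation=2))
E
```

```text
time_s: 7.7
position: [0.5552, -0.0155, 0.125]
tcp_rot: [[0.026, 1.0, 0.0], [1.0, -0.026, 0.0], [0.0, 0.0, -1.0]]
force: [0.0, 0.6, -8.6]
opening: 0.274
grasp_force: 30.0
(array([ 0.49833753, -0.08510227,  0.11731325]), np.float64(8.276291660778577e-06)) [ 0.49837632 -0.085121    0.117     ]
expected groove at then-pose [ 0.49926693 -0.08743702]
d [-0.0011 -0.0002  0.015 ] r [ 0.01 -0.03 -0.02]
```

View pics/c4.png

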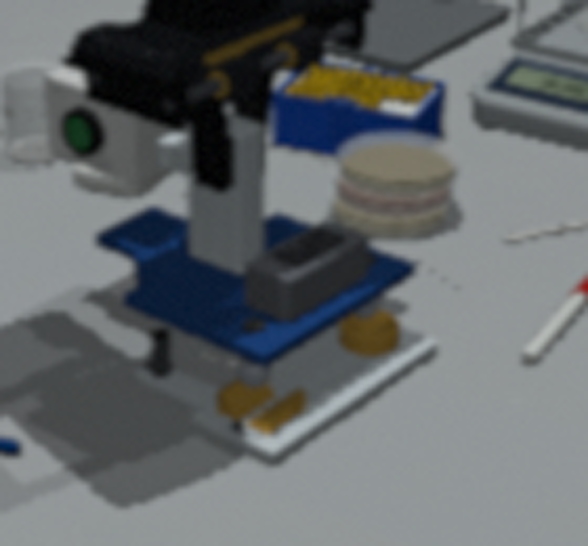

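The feet hang just over the seats, about 4 mm off in +y. I shift -y and lower.

```bash
echo '[[-0.0035,0,0.003,0,0,0,0],[-0.004,0,0.006,0,0,0,0],[-0.004,0,0.009,0,0,0,0],[-0.004,0,0.011,0,0,0,0],[-0.004,0,0.013,0,0,0,0],[-0.004,0,0.013,0,0,0,0],[-0.004,0,0.013,0,0,0,0]]' > path.dat && python3 steer.py path.dat
```

```text
time_s: 8.45
position: [0.5549, -0.0193, 0.112]
tcp_rot: [[0.026, 1.0, 0.0], [1.0, -0.026, 0.001], [0.001, 0.0, -1.0]]
force: [0.9, 0.3, -9.1]
opening: 0.276
grasp_force: 30.0
```

```bash
echo '[[0,0,0.001,0,0,0,0],[0,0,0.002,0,0,0,0],[0,0,0.002,0,0,0,0],[0,0,0.002,0,0,0,0]]' > path.dat && python3 steer.py path.dat; echo '[[0,0,0.001,0,0,0,0],[0,0,0.0015,0,0,0,0],[0,0,0.0015,0,0,0,0]]' > path.dat && python3 steer.py path.dat
```

```text
time_s: 8.85
position: [0.5552, -0.0197, 0.1102]
tcp_rot: [[0.026, 1.0, 0.001], [1.0, -0.026, -0.0], [-0.0, 0.001, -1.0]]
force: [-0.2, -1.2, -7.6]
opening: 0.276
grasp_force: 30.0
time_s: 9.15
position: [0.5555, -0.0188, 0.1093]
tcp_rot: [[0.026, 1.0, 0.002], [1.0, -0.026, 0.001], [0.001, 0.002, -1.0]]
force: [0.1, 2.6, -0.1]
opening: 0.272
grasp_force: 30.0
```

```bash
echo '[[0.001,0,0,0,0,0,0],[0.001,0,0,0,0,0,0],[0.001,0,0,0,0,0,0.5],[0.001,0,0,0,0,0,0.7],[0.001,0,0,0,0,0,0.8],[0.001,0,0,0,0,0,0.8],[0.001,0,0,0,0,0,0.8],[0.001,0,0,0,0,0,0.8],[0.001,0,0,-0,0,0,0.8],[0.001,0,-0.03,0,0,0,0.8],[0.001,0,-0.06,0,0,0,0.9],[0.001,0,-0.1,0,0,0,1],[0.001,0,-0.14,0,0,0,1],[0.001,0,-0.15,0,0,0,1]]' > path.dat && python3 steer.py path.dat
cat >> h.py <<'E'
def bubble(c):
    "pixel centre of white gap between the green pieces, and tube ends, along the tube"
    cs,m=blob(c,(38,90,40),(85,255,255),(270,150,360,230),3); return [cv2.minAreaRect(x) for x in cs]
E
python3 - <<'E'
from h import *
T=viewer.capture('top');S=viewer.capture('scene')
for n,c in(('T',T),('S',S)): cv2.imwrite(f'pics/{n}5.png',c['color'][:,:,::-1]); print(n,bubble(c))
a=cv2.resize(T['color'][160:240,290:380,::-1],None,fx=4.4,fy=4.4,interpolation=2)
b=cv2.resize(S['color'][170:250,280:370,::-1],None,fx=4.4,fy=4.4,interpolation=2)
cv2.imwrite('pics/c5.png',np.hstack([a,b]))
E
```

```text
time_s: 10.55
position: [0.5576, -0.0189, 0.2634]
tcp_rot: [[0.026, 1.0, 0.009], [1.0, -0.026, -0.002], [-0.001, 0.009, -1.0]]
force: [1.1, 0.3, -1.4]
opening: 0.981
grasp_force: 0.0
T [((296.0, 196.5), (5.0, 12.0), 90.0)]
S [((286.9433898925781, 170.6981201171875), (18.131591796875, 4.395537853240967), 15.945395469665527), ((278.5384521484375, 188.3076629638672), (6.1017022132873535, 4.437601566314697), 56.3099365234375)]
```

View pics/c5.png

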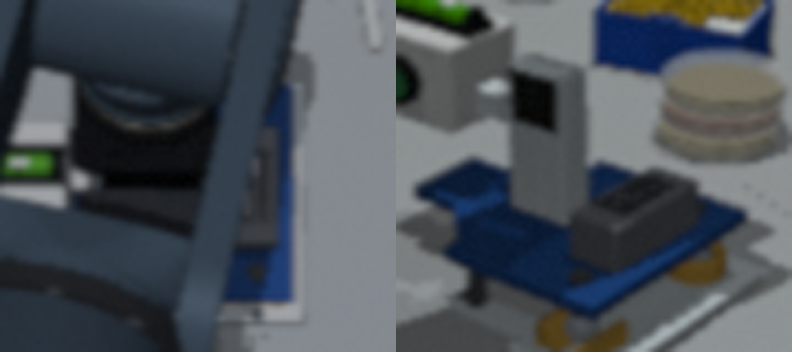

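The stage sits on the base with its rear balls down in the cone and groove, nose low on the posts. Next I measure the wedge.

Run:
```python
from h import *
T=np.load("top0.npz");T={k:T[k] for k in T};S=np.load("scene0.npz");S={k:S[k] for k in S}
f=T["color"].astype(float); o=np.clip(f[:,:,0]-f[:,:,2]-15,0,None)
w=o[215:242]; r=np.arange(215,242)
print((o[215:242,200:262].sum(0)).astype(int).tolist())
pts=[]
for u in range(224,254):
    v=(w[:,u]*r).sum()/w[:,u].sum(); pts.append((u,v))
tip=plane(T,(255.3,226.5),.0025)
P=[]
for u,v in pts:
    z=.0025
    for _ in range(5):
        q=plane(T,(u,v),z); z=.0025+np.linalg.norm((q-tip)[:2])/6
    P.append(q)
P=np.array(P); a=np.polyfit(P[:,1],P[:,0],1); print("x=a*y+b",a,"yaw",np.degrees(np.arctan(a[0])))
print("tip",tip, np.polyval(a,tip[1]))
d=np.array([a[0],1,0])/np.hypot(1,a[0]); L=np.array([np.polyval(a,tip[1]),tip[1],0])+.127*d; print("lug",L)
for z in(0,.042):
  for i in(-.013,.013):
    for j in(-.017,.017):
      q=L+[0,0,z]+i*np.array([1,-a[0],0])+j*d; print(z,i,j,proj(T,q).round(1),proj(S,q).round(1))
print(np.argwhere(o[215:242,200:215]>40)[:0])
cs,m=blob(S,(4,120,50),(20,255,255),(195,185,260,225),20);print(cv2.convexHull(np.vstack(cs))[:,0].tolist())
cs,m=blob(T,(4,120,50),(20,255,255),(195,215,262,245),20);print(cv2.convexHull(np.vstack(cs))[:,0].tolist())
cv2.imwrite("pics/w.png",np.hstack([cv2.resize(T["color"][212:247,198:263,::-1],(400,215),interpolation=2),cv2.resize(S["color"][188:223,198:263,::-1],(400,215),interpolation=2)]))
```

```text
[0, 0, 0, 0, 0, 0, 195, 552, 714, 760, 760, 750, 749, 762, 785, 781, 719, 573, 492, 636, 780, 841, 851, 859, 856, 849, 841, 835, 833, 836, 829, 833, 842, 849, 850, 848, 836, 829, 829, 828, 832, 831, 826, 834, 829, 826, 823, 821, 820, 820, 822, 825, 825, 820, 780, 518, 70, 0, 0, 0, 0, 0]
x=a*y+b [-0.10492113  0.51541621] yaw -5.989623335091672
tip [0.49129162 0.19795359 0.0025    ] 0.49464669943519185
lug [0.48139446 0.32426027 0.        ]
0 -0.013 -0.017 [220.4 233.8] [214.8 210.2]
0 -0.013 0.017 [209.5 235.1] [206.8 207.4]
0 0.013 -0.017 [219.8 225.4] [221.  206.9]
0 0.013 0.017 [208.8 226.7] [213.1 204.2]
0.042 -0.013 -0.017 [216.8 232.7] [213.3 197.7]
0.042 -0.013 0.017 [205.5 234. ] [205.3 195. ]
0.042 0.013 -0.017 [216.2 224. ] [219.7 194.6]
0.042 0.013 0.017 [204.9 225.3] [211.7 192. ]
[]
[[214, 193], [217, 194], [245, 213], [247, 215], [247, 216], [241, 219], [238, 218], [216, 210], [209, 207], [208, 206], [207, 204], [207, 195], [211, 193]]
[[254, 221], [255, 222], [255, 230], [247, 231], [238, 232], [219, 234], [209, 234], [207, 232], [207, 226], [211, 225], [220, 224], [230, 223], [251, 221]]
```

View pics/w.png

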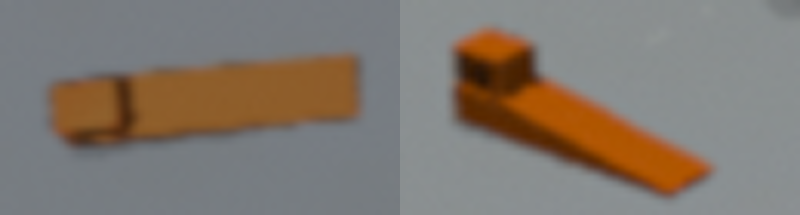

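The wedge lies flat. The lug top is centred at top pixel (212.3,229.4) and scene pixel (213.3,195.5), and the thin edge's middle is at top pixel (256.2,226.1).

Run:
```python
from h import *
T=np.load("top0.npz");S=np.load("scene0.npz")
print(plane(T,(212.3,229.4),.042),plane(S,(213.3,195.5),.042),plane(T,(256.2,226.1),.0025))
L=np.array([.4815,.320]);yaw=-5.9+0
# tool y along wedge x: wedge +y=(sin,-cos) -> tool y yaw
for t in(35,-35):
    Rt=rot(6.0,t);print(t,"z",Rt[:,2].round(3),"y",Rt[:,1].round(3))
s=bot.read_state();print(s["joint_positions"].round(1))
```

```text
[0.48011907 0.31983625 0.042     ] [0.47992162 0.31857668 0.042     ] [0.49249835 0.19518808 0.0025    ]
35 z [-0.06   0.57  -0.819] y [0.995 0.105 0.   ]
-35 z [ 0.06  -0.57  -0.819] y [ 0.995  0.105 -0.   ]
[-13.4  22.3  89.7   0.   67.8 -12. ]
```

Run:
```python
from h import *
Rt=rot(5.8,-42);z=Rt[:,2];P=np.array([.480,.3192,.03])+.019*z
delta(P+[0,.06,.25-P[2]],Rt);delta(P-.1*z,Rt);print(P)
```

```text
d [ 0.3831 -0.0848  0.0099] r [ -2.42 -41.9   -7.07]
d [ 0.3895 -0.0925  0.1697] r [ -2.42 -41.9   -7.07]
[0.48128478 0.3065516  0.01588025]
```

```bash
echo '[[0.05,-0.01,0,0,-5,-1,1],[0.09,-0.02,0,0,-10,-2,1],[0.14,-0.03,0,-0.8,-16,-3,1],[0.19,-0.04,0,-1.2,-22,-4,1],[0.24,-0.053,0.005,-1.6,-28,-5,1],[0.29,-0.065,0.01,-2,-34,-6,1],[0.34,-0.075,0.01,-2.3,-39,-6.6,1],[0.383,-0.085,0.02,-2.42,-41.9,-7.07,1],[0.389,-0.092,0.06,-2.42,-41.9,-7.07,1],[0.389,-0.0925,0.1,-2.42,-41.9,-7.07,1],[0.389,-0.0925,0.14,-2.42,-41.9,-7.07,1],[0.389,-0.0925,0.17,-2.42,-41.9,-7.07,1],[0.389,-0.0925,0.17,-2.42,-41.9,-7.07,1],[0.389,-0.0925,0.17,-2.42,-41.9,-7.07,1]]' > path.dat && python3 steer.py path.dat
python3 - <<'E'
from h import *
Rt=rot(5.8,-42);z=Rt[:,2];P=np.array([.480,.3192,.03])+.019*z
delta(P,Rt)
T=viewer.capture('top');np.savez("top6.npz",**T)
cv2.imwrite('pics/c6.png',cv2.resize(T['color'][160:245,290:375,::-1],None,fx=7,fy=7,interpolation=2))
print(bubble(T))
E
```

```text
time_s: 12.05
position: [0.4719, 0.372, 0.0873]
tcp_rot: [[-0.08, 0.995, 0.062], [0.738, 0.101, -0.667], [-0.67, -0.008, -0.742]]
force: [0.2, -0.6, 1.3]
opening: 1.001
grasp_force: 0.0
d [-0.0011  0.0032  0.0972] r [-0.33  0.09  0.3 ]
[((290.0, 197.0), (6.0, 24.0), 90.0)]
```

View pics/c6.png

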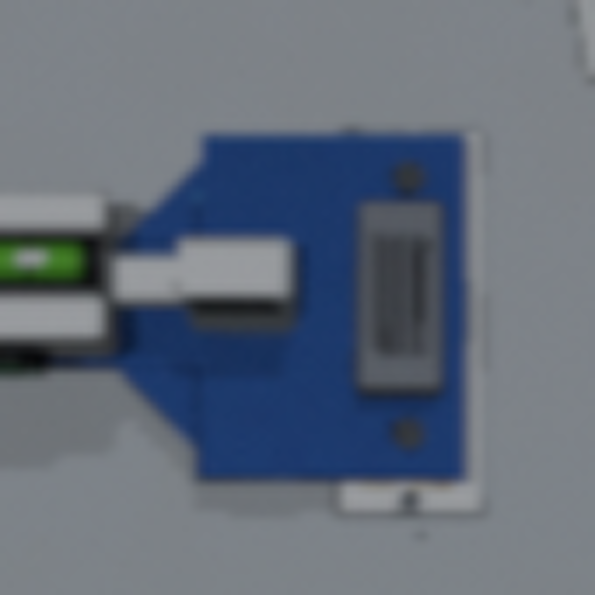

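The stage is seated square. Screws show at (348.1,185.3) and (348.1,221.9), the column top at (323.6,198.3) and the bubble at about (294.3,197), about 4 px right of the tube centre, so the nose is low. Now the wedge grasp.

```bash
echo '[[-0.001,0.003,0.02,-0.3,0,0.3,1],[-0.001,0.003,0.05,-0.3,0,0.3,1],[-0.001,0.003,0.075,-0.3,0,0.3,1],[-0.001,0.003,0.09,-0.3,0,0.3,1],[-0.001,0.003,0.097,-0.3,0,0.3,1],[-0.001,0.003,0.097,-0.3,0,0.3,1],[-0.001,0.003,0.097,-0.3,0,0.3,0.6],[-0.001,0.003,0.097,-0.3,0,0.3,0.2],[-0.001,0.003,0.097,-0.3,0,0.3,0],[-0.001,0.003,0.097,-0.3,0,0.3,0],[-0.001,0.003,0.097,-0.3,0,0.3,0],[-0.001,0.003,0.097,-0.3,0,0.3,0],[-0.001,0.003,0.097,-0.3,0,0.3,0],[-0.001,0.003,0.097,-0.3,0,0.3,0],[-0.001,0.003,0.097,-0.3,0,0.3,0],[-0.001,0.003,0.097,-0.3,0,0.3,0],[-0.001,0.003,0.097,-0.3,0,0.3,0],[-0.001,0.003,0.097,-0.3,0,0.3,0]]' > path.dat && python3 steer.py path.dat
python3 - <<'E'
from h import *
T=np.load("top6.npz")
a=plane(T,(348.1,185.3),.054);b=plane(T,(348.1,221.9),.054);c=plane(T,(323.6,198.3),.147)
print("screws",a,b,"mid",(a+b)/2,"yaw",np.degrees(np.arctan2((a-b)[1],(a-b)[0])),"col",c)
E
```

```text
time_s: 13.9
position: [0.482, 0.308, 0.0172]
tcp_rot: [[-0.073, 0.995, 0.069], [0.741, 0.101, -0.664], [-0.668, 0.003, -0.744]]
force: [1.3, 0.5, -0.7]
opening: 0.356
grasp_force: 30.0
screws [ 0.60680667 -0.08780251  0.054     ] [ 0.49673064 -0.08573129  0.054     ] mid [ 0.55176866 -0.0867669   0.054     ] yaw -1.0779610837617566 col [ 0.55286242 -0.01503231  0.147     ]
```

Run:
```python
from h import *
Rt=rot(-1.3,-42)
delta((.482,.308,.023),bot.read_state()["tcp_rot"]);delta((.5585,.1887,.023),Rt);delta((.5585,.1887,.0172),Rt)
```

```text
d [-0.0039 -0.     -0.0043] r [0. 0. 0.]
d [-0.0979  0.0641  0.0803] r [ 4.86 -0.1   5.15]
d [-0.094   0.0641  0.0846] r [ 4.86 -0.1   5.15]
```

```bash
echo '[[-0.004,0,-0.0043,0,0,0,0],[-0.004,0,-0.0043,0,0,0,0],[-0.014,0.006,0.004,0.5,0,0.5,0],[-0.033,0.02,0.021,1.5,0,1.6,0],[-0.051,0.033,0.038,2.4,0,2.6,0],[-0.07,0.046,0.055,3.4,-0.1,3.6,0],[-0.088,0.057,0.071,4.4,-0.1,4.6,0],[-0.0979,0.0641,0.0803,4.86,-0.1,5.15,0],[-0.0979,0.0641,0.0803,4.86,-0.1,5.15,0],[-0.0979,0.0641,0.0803,4.86,-0.1,5.15,0],[-0.096,0.0641,0.0824,4.86,-0.1,5.15,0],[-0.094,0.0641,0.0846,4.86,-0.1,5.15,0],[-0.094,0.0641,0.0846,4.86,-0.1,5.15,0],[-0.094,0.0641,0.0846,4.86,-0.1,5.15,0]]' > path.dat && python3 steer.py path.dat
cat >> h.py <<'E'
def level(c):
    "bubble reading in mm along the tube, from the top view"
    cs,m=blob(c,(38,90,40),(85,255,255),(262,185,315,212),3); p=np.vstack(cs); x,y,w,h=cv2.boundingRect(p)
    f=c["color"].astype(float)[y+1:y+h-1]; g=(f[:,:,1]-np.maximum(f[:,:,0],f[:,:,2])).sum(0); n=np.median(g[x+2:x+w-2])
    g=np.clip(g/n,0,1); u=np.arange(len(g)); i=slice(x+3,x+w-3); 
    lo=x+1-g[x-2:x+2].sum()+1; hi=x+w-3+g[x+w-2:x+w+2].sum()   # soft ends
    k=np.clip(1-g[i]-.15,0,None); ub=(k*u[i]).sum()/k.sum()
    v=y+h/2; a=[plane(c,(t,v),.166) for t in(lo,hi,ub)]
    return dict(box=(x,y,w,h),ends=(round(lo,2),round(hi,2)),ub=round(ub,2),mm=1e3*((a[0]+a[1])/2-a[2])[1].round(5),g=g[x-2:x+w+2].round(1).tolist())
E
python3 - <<'E'
from h import *
T=viewer.capture('top');np.savez("top7.npz",**T);S=viewer.capture('scene');np.savez("s7.npz",**S)
print(level(np.load("top6.npz")));print(level(T))
# wedge axis/tip in both
for c,n,bx in((T,'T',(215,180,330,215)),(S,'S',(200,180,330,240))):
    cs,m=blob(c,(4,120,40),(20,255,255),bx,6)
    for x in cs: print(n,cv2.boundingRect(x),cv2.convexHull(x)[:,0].tolist())
E
```

```text
time_s: 15.3
position: [0.5581, 0.1895, 0.0172]
tcp_rot: [[0.016, 1.0, -0.014], [0.743, -0.021, -0.669], [-0.669, -0.0, -0.743]]
force: [-0.4, 1.0, -0.1]
opening: 0.361
grasp_force: 30.0
{'box': (278, 194, 25, 7), 'ends': (np.float64(278.21), np.float64(300.93)), 'ub': np.float64(293.88), 'mm': np.float64(11.719999999999999), 'g': [0.0, 0.1, 0.7, 1.0, 1.0, 1.0, 1.0, 1.0, 1.0, 0.9, 0.9, 1.0, 1.0, 1.0, 1.0, 0.9, 0.6, 0.4, 0.3, 0.5, 0.7, 0.9, 1.0, 1.0, 0.9, 0.7, 0.3, 0.0, 0.0]}
{'box': (278, 194, 25, 6), 'ends': (np.float64(278.17), np.float64(300.94)), 'ub': np.float64(293.89), 'mm': np.float64(11.799999999999999), 'g': [0.0, 0.2, 0.7, 1.0, 1.0, 1.0, 1.0, 1.0, 1.0, 0.9, 0.9, 1.0, 1.0, 1.0, 1.0, 0.9, 0.6, 0.3, 0.2, 0.4, 0.6, 0.9, 1.0, 1.0, 0.9, 0.7, 0.3, 0.0, 0.0]}
T (247, 199, 31, 12) [[259, 199], [272, 200], [275, 201], [277, 209], [261, 210], [258, 210], [247, 208], [247, 201], [248, 200], [250, 199]]
S (252, 195, 40, 29) [[262, 195], [264, 196], [289, 217], [291, 219], [291, 221], [290, 222], [288, 223], [285, 223], [282, 222], [260, 213], [252, 209], [252, 206], [253, 197], [254, 196], [258, 195]]
```

```bash
echo '[[-0.0074,0,0.0067,0,0,0,0],[-0.0149,0,0.0134,0,0,0,0],[-0.0223,0,0.0201,0,0,0,0],[-0.026,0,0.0234,0,0,0,0],[-0.0297,0,0.0268,0,0,0,0],[-0.0334,0,0.0301,0,0,0,0],[-0.0372,0,0.0335,0,0,0,0],[-0.0409,0,0.0368,0,0,0,0],[-0.0446,0,0.0401,0,0,0,0],[-0.0446,0,0.0401,0,0,0,0],[-0.0446,0,0.0401,0,0,0,0],[-0.0446,0,0.0401,0,0,0,0],[-0.0446,0,0.0401,0,0,0,0],[-0.0446,0,0.0401,0,0,0,0],[-0.0446,0,0.0401,0,0,0,0],[-0.0446,0,0.0401,0,0,0,0],[-0.0446,0,0.0401,0,0,0,0],[-0.0446,0,0.0401,0,0,0,0]]' > path.dat && python3 steer.py path.dat
python3 -c "
from h import *
print(level(viewer.capture('top')))"
```

```text
time_s: 17.2
position: [0.557, 0.1287, 0.0173]
tcp_rot: [[0.017, 1.0, -0.015], [0.743, -0.023, -0.669], [-0.669, -0.0, -0.743]]
force: [0.6, -1.8, -2.4]
opening: 0.356
grasp_force: 30.0
{'box': (278, 194, 25, 7), 'ends': (np.float64(278.42), np.float64(300.93)), 'ub': np.float64(293.49), 'mm': np.float64(10.38), 'g': [0.0, 0.1, 0.6, 0.9, 1.0, 1.0, 1.0, 1.0, 1.0, 0.9, 0.9, 1.0, 1.0, 1.0, 1.0, 0.8, 0.6, 0.4, 0.3, 0.6, 0.8, 1.0, 1.0, 1.0, 0.9, 0.7, 0.3, 0.0, 0.0]}
```

```bash
echo '[[-0.003,0,0.0027,0,0,0,0],[-0.006,0,0.0054,0,0,0,0],[-0.009,0,0.0081,0,0,0,0],[-0.012,0,0.0108,0,0,0,0],[-0.0134,0,0.012,0,0,0,0],[-0.0134,0,0.012,0,0,0,0],[-0.0134,0,0.012,0,0,0,0],[-0.0134,0,0.012,0,0,0,0],[-0.0134,0,0.012,0,0,0,0],[-0.0134,0,0.012,0,0,0,0],[-0.0134,0,0.012,0,0,0,0],[-0.0134,0,0.012,0,0,0,0],[-0.0134,0,0.012,0,0,0,0],[-0.0134,0,0.012,0,0,0,0],[-0.0134,0,0.012,0,0,0,0],[-0.0134,0,0.012,0,0,0,0],[-0.0134,0,0.012,0,0,0,0],[-0.0134,0,0.012,0,0,0,0],[-0.0134,0,0.012,0,0,0,0],[-0.0134,0,0.012,0,0,0,0]]' > path.dat && python3 steer.py path.dat
python3 -c "
from h import *
print(level(viewer.capture('top')))"
```

```text
time_s: 19.25
position: [0.5574, 0.1123, 0.0172]
tcp_rot: [[0.018, 1.0, -0.013], [0.745, -0.022, -0.667], [-0.667, 0.002, -0.745]]
force: [0.3, 5.5, -0.1]
opening: 0.362
grasp_force: 30.0
{'box': (278, 194, 26, 6), 'ends': (np.float64(278.99), np.float64(301.95)), 'ub': np.float64(292.31), 'mm': np.float64(5.0200000000000005), 'g': [0.0, 0.0, 0.3, 0.7, 1.0, 1.0, 1.0, 1.0, 1.0, 1.0, 0.9, 0.9, 1.0, 0.9, 0.7, 0.5, 0.4, 0.4, 0.5, 0.8, 1.0, 1.0, 1.0, 1.0, 1.0, 0.9, 0.7, 0.3, 0.0, 0.0]}
```

```bash
echo '[[-0.003,0,0.0027,0,0,0,0],[-0.006,0,0.0054,0,0,0,0],[-0.0089,0,0.008,0,0,0,0],[-0.0089,0,0.008,0,0,0,0],[-0.0089,0,0.008,0,0,0,0],[-0.0089,0,0.008,0,0,0,0],[-0.0089,0,0.008,0,0,0,0],[-0.0089,0,0.008,0,0,0,0],[-0.0089,0,0.008,0,0,0,0],[-0.0089,0,0.008,0,0,0,0],[-0.0089,0,0.008,0,0,0,0],[-0.0089,0,0.008,0,0,0,0],[-0.0089,0,0.008,0,0,0,0],[-0.0089,0,0.008,0,0,0,0],[-0.0089,0,0.008,0,0,0,0],[-0.0089,0,0.008,0,0,0,0],[-0.0089,0,0.008,0,0,0,0],[-0.0089,0,0.008,0,0,0,0],[-0.0089,0,0.008,0,0,0,0],[-0.0089,0,0.008,0,0,0,0]]' > path.dat && python3 steer.py path.dat
python3 -c "
from h import *
print(level(viewer.capture('top')))
s=viewer.capture('scene');np.savez('s8.npz',**s)
cs,m=blob(s,(38,90,40),(85,255,255),(240,130,320,200),2)
for x in cs: print(cv2.boundingRect(x),cv2.minAreaRect(x))"
```

```text
time_s: 21.3
position: [0.5564, 0.0987, 0.0173]
tcp_rot: [[0.017, 1.0, -0.015], [0.743, -0.023, -0.669], [-0.669, -0.0, -0.743]]
force: [1.3, 4.0, -2.9]
opening: 0.356
grasp_force: 30.0
{'box': (279, 194, 25, 6), 'ends': (np.float64(279.91), np.float64(302.64)), 'ub': np.float64(290.72), 'mm': np.float64(-1.5), 'g': [0.0, 0.0, 0.3, 0.7, 1.0, 1.0, 1.0, 1.0, 1.0, 1.0, 0.9, 0.7, 0.6, 0.5, 0.5, 0.5, 0.7, 0.9, 0.9, 0.9, 1.0, 1.0, 1.0, 1.0, 1.0, 0.9, 0.6, 0.2, 0.0]}
(280, 165, 19, 9) ((288.75, 169.25), (18.657434463500977, 4.427187919616699), 18.43494987487793)
(277, 183, 6, 7) ((279.5000305175781, 186.50001525878906), (7.071067810058594, 4.242640495300293), 45.0)
```

Run:
```python
from h import *
s=np.load('s8.npz');f=s['color'].astype(float)
g=f[:,:,1]-np.maximum(f[:,:,0],f[:,:,2])
for r in range(162,178): print(r,g[r,274:304].astype(int).tolist())
for P in((.5548,.133-.0,.0),):pass
# predicted tube centre and +-10.8mm pixels from top-view tube centre
T=viewer.capture('top'); L=level(T); x,y,w,h=L['box']; c=plane(T,((L['ends'][0]+L['ends'][1])/2,y+h/2-.5),.167)
print(c)
for d in(-.028,-.0108,0,.0108,.028): print(d,proj(s,c+[d*.02,-d,0]).round(2))
```

```text
162 [-2, -1, -2, -1, -2, 0, -2, -2, -2, -1, -2, -1, -2, -1, -2, -2, -1, -1, -1, -1, -1, -1, -2, -1, -2, -2, -2, 1, 4, 5]
163 [-1, -2, -1, -1, -2, -3, -3, -2, -3, -3, -2, -2, -1, -1, -1, -1, -1, -1, -1, -2, -3, -2, -1, -2, -1, -2, -1, 1, 3, 4]
164 [-1, -2, -1, -2, -2, -2, -1, 6, 10, 6, 3, -1, -2, -2, -1, -1, -1, -2, -2, -1, -1, -1, -1, -1, -2, -1, 1, 1, 3, 3]
165 [-3, -1, -2, -1, -3, -1, 21, 49, 53, 42, 27, 13, 3, 1, 1, -2, -2, -1, -1, -1, -1, -2, 0, -1, -1, -1, 0, 0, 3, 3]
166 [-1, 0, -1, -1, -3, 7, 44, 65, 70, 66, 57, 44, 26, 16, 7, 0, -1, -1, -1, -2, -1, 1, 0, 0, 0, -1, 0, 0, 4, 4]
167 [-2, 0, -1, -1, -2, 11, 46, 59, 63, 67, 65, 57, 44, 32, 16, 8, 7, 7, 3, 1, 0, -1, 0, 0, 1, -1, 0, 0, 2, 3]
168 [-1, 0, -1, -2, -2, 12, 34, 44, 51, 54, 55, 55, 55, 51, 37, 33, 32, 33, 30, 21, 12, 7, 4, 1, -1, -1, 0, 0, 1, 2]
169 [0, 0, 0, -1, -1, 4, 14, 22, 32, 39, 41, 44, 51, 56, 56, 55, 53, 54, 59, 57, 49, 41, 27, 12, 2, 0, 1, 1, 0, 0]
170 [0, 0, -1, 0, 0, -2, 1, 4, 10, 19, 20, 27, 38, 45, 51, 53, 53, 53, 62, 69, 69, 66, 54, 32, 11, 0, 0, -1, -1, -1]
171 [0, 0, 1, 0, 0, 0, -1, -1, 0, -1, 3, 8, 20, 24, 31, 38, 39, 46, 53, 61, 65, 66, 59, 37, 16, 1, -1, -1, 0, -1]
172 [1, 0, 1, 1, 0, 1, 1, 1, 1, 1, -1, -2, 0, 4, 12, 17, 19, 30, 40, 47, 52, 53, 45, 26, 9, 0, -1, 0, 0, -1]
173 [1, 1, 0, 1, 0, 1, 1, 1, 2, 1, 1, 0, 0, -1, 0, 2, 4, 10, 20, 28, 36, 37, 30, 13, 0, 0, -1, 1, 0, 0]
174 [1, 1, 1, 1, 1, 1, 1, 2, 1, 1, 1, 0, 2, 1, 1, -1, -1, -1, 2, 8, 13, 18, 15, 4, -2, 0, -1, 0, -1, 0]
175 [1, 1, 1, 0, 0, 0, 1, 1, 1, 0, 2, 1, 1, 1, 1, 0, 1, 0, -1, -2, 0, 2, 1, -3, -1, -1, -1, -1, 1, 1]
176 [0, 0, 1, 1, 0, -1, 0, 1, 2, 0, 1, 1, 0, 0, 1, 0, 1, 1, 0, 0, 0, -1, 0, 0, 0, 1, 0, 1, 1, 1]
177 [-1, 1, 1, 1, 0, 0, 0, -1, 1, 2, 1, 2, 1, 1, 1, 1, 1, 1, 1, 0, 1, 2, 1, 0, 1, 0, 0, 0, 1, 1]
[0.5555762  0.07241201 0.167     ]
-0.028 [281.79 166.85]
-0.0108 [286.53 168.31]
0 [289.55 169.24]
0.0108 [292.6  170.18]
0.028 [297.52 171.7 ]
```

```bash
echo '[[0,0,0,0,0,0,0.5],[0,0,0,0,0,0,0.6],[0,0,0,0,0,0,0.7],[0,0,0,0,0,0,0.7],[0,0,0,0,0,0,0.7],[0,0,0,0,0,0,0.7],[0,0,-0.01,0,0,0,0.7],[0,0,-0.03,0,0,0,0.7],[0,0,-0.06,0,0,0,0.7],[0,0,-0.1,0,0,0,0.7],[0,0,-0.13,0,0,0,0.7],[0,0,-0.15,0,0,0,0.7],[0,0,-0.15,0,0,0,0.7],[0,0,-0.15,0,0,0,0.7],[0,0,-0.15,0,0,0,0.7],[0,0,-0.15,0,0,0,0.7],[0,0,-0.15,0,0,0,0.7],[0,0,-0.15,0,0,0,0.7],[0,0,-0.15,0,0,0,0.7],[0,0,-0.15,0,0,0,0.7]]' > path.dat && python3 steer.py path.dat
python3 - <<'E'
from h import *
T=viewer.capture('top');S=viewer.capture('scene');s0=np.load('s8.npz')
print(level(T))
for c in(s0,S):
    f=c['color'].astype(float);g=f[:,:,1]-np.maximum(f[:,:,0],f[:,:,2]); print(np.clip(g[164:175,276:302],0,None).sum(0).astype(int).tolist())
for n,c,bx in(('T',T,(215,180,330,215)),('S',S,(200,160,330,240))):
    cs,m=blob(c,(4,120,40),(20,255,255),bx,6); print(n,[cv2.boundingRect(x) for x in cs])
# bystander change: diff against start
for n,c in(('top',T),('scene',S)):
    d=cv2.absdiff(c['color'],np.load(f'{n}0.npz')['color']).max(2); m=cv2.morphologyEx((d>45).astype(np.uint8),cv2.MORPH_OPEN,np.ones((3,3)))
    print(n,[cv2.boundingRect(x) for x in cv2.findContours(m,0,1)[0]])
E
```

```text
time_s: 23.45
position: [0.5588, 0.1989, 0.1287]
tcp_rot: [[0.017, 1.0, -0.016], [0.743, -0.023, -0.669], [-0.669, -0.0, -0.743]]
force: [0.6, 0.2, -1.0]
opening: 0.7
grasp_force: 0.0
{'box': (279, 194, 25, 6), 'ends': (np.float64(279.97), np.float64(302.56)), 'ub': np.float64(290.64), 'mm': np.float64(-1.6900000000000002), 'g': [0.0, 0.0, 0.3, 0.7, 1.0, 1.0, 1.0, 1.0, 1.0, 1.0, 0.9, 0.7, 0.6, 0.5, 0.4, 0.5, 0.7, 0.9, 1.0, 0.9, 1.0, 1.0, 1.0, 1.0, 1.0, 0.9, 0.5, 0.2, 0.0]}
[3, 3, 1, 37, 163, 253, 293, 296, 273, 248, 239, 230, 212, 206, 207, 233, 269, 292, 296, 289, 234, 125, 39, 1, 2, 3]
[3, 4, 3, 35, 170, 253, 293, 293, 273, 247, 237, 232, 209, 205, 207, 233, 268, 286, 296, 293, 226, 122, 39, 1, 0, 3]
T []
S [(273, 204, 20, 22)]
top [(358, 397, 4, 3), (66, 380, 29, 20), (0, 371, 66, 29), (23, 367, 17, 8), (324, 342, 25, 15), (0, 342, 12, 35), (74, 340, 8, 9), (84, 323, 111, 77), (91, 314, 5, 6), (101, 313, 11, 9), (97, 311, 3, 3), (0, 292, 68, 72), (23, 291, 8, 5), (167, 288, 8, 6), (47, 288, 42, 50), (159, 263, 40, 31), (194, 246, 30, 47), (220, 234, 25, 17), (295, 203, 7, 3), (384, 198, 80, 59), (310, 198, 3, 3), (318, 195, 5, 6), (278, 179, 79, 50), (43, 152, 213, 152)]
scene [(156, 358, 39, 22), (50, 352, 4, 3), (0, 352, 48, 48), (169, 317, 35, 17), (0, 247, 37, 20), (129, 246, 21, 17), (355, 231, 3, 3), (391, 223, 12, 13), (155, 209, 88, 31), (154, 207, 3, 3), (361, 204, 102, 124), (131, 200, 3, 3), (207, 185, 55, 34), (111, 177, 41, 19), (264, 165, 96, 85), (17, 154, 21, 22), (15, 150, 3, 3), (0, 141, 14, 34), (77, 124, 12, 21), (210, 111, 63, 65), (222, 110, 9, 5), (232, 106, 3, 3), (183, 85, 21, 14), (0, 39, 95, 98), (78, 38, 10, 14), (0, 33, 5, 18), (0, 26, 2, 4), (3, 16, 14, 13), (130, 0, 85, 82), (77, 0, 28, 37), (21, 0, 28, 33), (2, 0, 11, 7)]
```

```bash
python3 -c "
from rig import bot, viewer, hand_in
print(hand_in())"
```

```text
the job is handed in; nothing more can be done
None
```

I handed the job in at about 23.5 s of the 64 s limit, with the stage seated in the cone and groove and resting on the wedge, the gripper withdrawn, and the bubble reading -0.4 mm in the scene view and -1.7 mm in the top view (limit ±3.6 mm). I did not re-measure the feet after the push or check each bystander, and the hand-in returned no verdict.

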